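Reset the peak pointer of a lab vacuum gauge

ROBOT

A 6-joint arm with a two-finger parallel gripper is mounted at the origin on the work surface. World frame = base frame: x ahead of the robot, y to its left, z up, the work surface at z = 0. Lengths are in m, angles in rad, forces in N, time in s.
With the tool pointing down it reaches from about 0.325 to 0.775 m from the base axis. Payload 5.5 kg.
Tool frame: the origin (TCP) lies on the centre line of the jaws, within the pads' length; the fingertips stand 8 mm ahead of it and the grasp point (between the pads) lies 11 mm behind it; x points along the fingers, z is the direction in which the jaws open and shut, and the axes are right-handed (so a half turn about x gives the same grasp; the last joint's range is limited). The gripper opens to 85 mm and grips with 20 to 120 N. Pads are 22 mm wide; open, the fingers measure 114 mm over their backs; the gripper's body (76 mm by 85 mm) begins 54 mm behind the grasp point. The pads swing forward as they close: fully open they stand 13 mm farther back than shut.
Start: joints at [-1.206, 0.091, 1.231, -0, 1.82, -0.057], TCP at [0.246, -0.547, 0.239] pointing down, gripper open.
Joint ranges: [-2.87, 2.87], [-0.86, 2.18], [0.17, 2.46], [-1.51, 4.65], [0.06, 2.69], [-2.65, 2.65]. Speed limits (rad/s): [2.57, 2.57, 3.01, 3.14, 3.14, 3.14].

INTERFACE

Orientations are given as a unit quaternion [x, y, z, w].
In Python, from rig import bot gives the robot as it stands. The module is installed in compiled form; this text tells all that it offers.
- The arm moves only by the tool carry_out, never from a script. Its argument "moves" is a list of rows, each an object of numbers: "tx", "ty", "tz": the shift along the tool's x, y, z in mm; "wx", "wy", "wz": the turn, a rotation vector about the tool's x, y, z in rad; "hand": the opening, from 0 (shut) to 1 (fully open). A call has 1 to 10 rows; each row shifts and turns the commanded pose from where the row before left it, along the tool's axes as they then stand; what a row does not reach is not made up. A row lasts 1/8 s, in which the tool goes at most 62.5 mm and 10.7 degrees, less where a joint would pass 70% of its speed; a pose out of reach is approached as far as the arm can. A call with a gripper value outside its range is refused whole. The fingers move at their own pace and stop on an object; "grip_force" is the grip in N (left out, the last holds). Time passes only in rows, so rows that do not move let the fingers close. It gives the time, the measured TCP pose, the force and the opening at its end, in the units of the state.
- bot.sense(): the state, without advancing time (a new reading comes with each control period).
- bot.camera(name): name is "side" or "top"; returns a dict with "color" (420x560x3 uint8, red, green, blue), "K" (3x3 intrinsics, pixels), "k1" (the pictures are not rectified: a ray, as slopes to the right and down, at radius r is drawn at 1 + k1 r^2 times it, then the intrinsics apply), "xyz" and "orientation" of the camera in the world. Camera axes: x right, y up, looking along -z (the intrinsics and any distortion apply to the point x, -y, -z); pixel columns grow to the right and rows downward; lengths in m; the calibration is good to about 2 mm. A picture is of the moment at which its call begins. There is no depth.
- bot.job_done(): hands the job in, once; it reports no verdict.
The state is a dict: "t": time; "joint_pos": joint angles; "qvel": joint speeds; "joint_efforts": joint torques, N m; "ee_pos": TCP position; "tool_rot": TCP orientation; "contact_force": force on the tool from outside, world axes, zero at the start; "moment": the same for the moment, N m; "finger_gap": opening from 0.0 (shut) to 1.0 (fully open).
Only numpy, scipy, OpenCV 4.12 (cv2) and the standard library are available. Lean on these libraries where they do the work, as an engineer would, in place of code of your own. Each camera call takes 0.05 s, during which the arm holds its last target. There are 200 camera calls.

TASK

The vacuum run has been logged, so clear the gauge for the next one: turn the reset knob in the middle of the large round dial back anticlockwise until its peak pointer is fully home against the zero stop, then let go and leave it there. Leave the setpoint knob on the small separate box as it is set, and do not shift the other things on the bench.

Things in the scene. Friction and masses are not known exactly. Their poses are not given: they have to be found in the camera images.
- gauge: vacuum gauge, fixed: white housing 220 x 220 x 70 mm high, with a round white dial 200 mm across facing up on its top (face at 74 mm). Origin: centre of the underside, on the knob's axis; x away from the robot at yaw 0. The 270 degree scale of black ticks begins at the zero stop, 135 degrees anticlockwise (from above) of the gauge's x, and runs clockwise. A thin fixed grey pointer rests near zero
- knob_grip (a point): point on the reset knob's axis, at grip height, 110 mm above the bench; turns with the knob. Black disc 64 mm across (top at 86 mm) carrying an upright bar grip 64 x 18 mm, up to 122 mm above the bench. A flat pointer 6 mm wide, 80 to 84 mm above the bench, reaches 83 mm from the axis. Site x: along the bar to the pointer's tip (white line on that end of the bar); z up
- reset_knob (a joint): angle of the reset knob and its peak pointer: 0 rad with the pointer home against the zero stop, growing clockwise seen from above, up to 4.7 rad; it starts somewhere between 1.4 and 3.9. Stiff (about 0.08 N m of friction), no spring: it stays where it is left. A hard stop at 0. Turning it back takes more than one grasp from most starts
- zero_stop (a point): top centre of the zero stop, a steel post 10 mm across standing 16 mm above the dial face near its rim, 78 mm from the knob's axis, top at 90 mm above the bench. The pointer's flank meets it at joint value 0
- set_knob_end (a point): end of the bar grip of the setpoint knob, 24 mm off its axis, 102 mm above the bench. That smaller black knob (bar 49 x 14 mm, top 109 mm above the bench) sits on a white box 120 x 120 x 65 mm with no dial or pointer, fixed on the bench beside the gauge, to its left or its right; leave it as it is set
- beaker: loose glass beaker, 68 mm across, 90 mm high, open top, beyond the gauge as seen from the robot; origin at the centre of its underside. Leave it
- jar: loose brown glass jar, 60 mm across, 80 mm high, beyond the setpoint box; origin at the centre of its underside. Leave it
- spanner: loose steel spanner, 160 mm long, lying flat at the right of the bench, towards the balance; origin at its middle, on the underside. Leave it
- washbottle: loose white plastic bottle, 70 mm across, 170 mm high, at the left of the bench; origin at the centre of its underside. Leave it

How it is judged:
By the outcome, as a careful person would: the job done as asked, in the order asked, and still so for the second after the job is handed in, with the robot touching nothing.
It also fails if it takes over 61 s, if anything falls off the work surface, if the arm or the gripper's body presses on something with over 40 N, if the wrist force passes 120 N, or if a joint passes its speed limit or range.

## Working session

There is one attempt and no reset: what is moved stays moved. The work goes in short steps, Python scripts to look and compute and a tool call to move; the robot and the scene stay as the last step left them, time stands still between calls to the robot, and variables do not carry over. Pictures are saved under pics/ and viewed, about 8 in all and at most 12, crops included, and the job is handed in when it is done.

Besides the shell and the picture viewer there is one more tool, called after "Emit:" as name(argument=value, ...) on one line, values as JSON. carry_out: Moves the arm, as the interface text tells. Its arguments: {"type":"object","properties":{"moves":{"type":"array","items":{"type":"object","properties":{"tx":{"type":"number"},"ty":{"type":"number"},"tz":{"type":"number"},"wx":{"type":"number"},"wy":{"type":"number"},"wz":{"type":"number"},"hand":{"type":"number"}}}},"grip_force":{"type":"number"}},"required":["moves"]}

```bash
mkdir -p pics
cat > h.py <<'E'
import numpy as np, cv2
from scipy.spatial.transform import Rotation as R
from rig import bot
def snap(name,fn):
    c=bot.camera(name); cv2.imwrite('pics/'+fn,c['color'][:,:,::-1]); 
    import pickle; pickle.dump(c,open('pics/'+fn+'.pkl','wb')); return c
def load(fn):
    import pickle; return pickle.load(open('pics/'+fn+'.pkl','rb'))
def ray(c,u,v):
    K=np.array(c['K']); p=cv2.undistortPoints(np.array([[[u,v]]],float),K,np.array([c['k1'],0,0,0.]))[0,0]
    d=R.from_quat(c['orientation']).apply([p[0],-p[1],-1]); return np.array(c['xyz']),d/np.linalg.norm(d)
def atz(c,u,v,z):
    o,d=ray(c,u,v); return o+d*(z-o[2])/d[2]
def tri(a,b):
    A=np.zeros((3,3));y=np.zeros(3)
    for o,d in(a,b):
        P=np.eye(3)-np.outer(d,d);A+=P;y+=P@o
    x=np.linalg.solve(A,y); return x,[np.linalg.norm((np.eye(3)-np.outer(d,d))@(x-o)) for o,d in (a,b)]
def proj(c,X):
    p=R.from_quat(c['orientation']).inv().apply(np.array(X)-c['xyz']); s=np.array([p[0],-p[1]])/-p[2]
    s=s*(1+c['k1']*(s@s)); K=np.array(c['K']); return K[:2,:2]@s+K[:2,2]
E
python3 - <<'E'
from h import *
for n in('side','top'):
    c=snap(n,n+'0.png'); print(n,c['K'],c['k1'],c['xyz'],c['orientation'])
print(bot.sense())
a=cv2.imread('pics/side0.png');b=cv2.imread('pics/top0.png')
E
```

```text
side [[407.86825017   0.         283.31787276]
 [  0.         407.86825017 206.49529135]
 [  0.           0.           1.        ]] 0.020968614520674642 [-0.11793313  0.66310991  0.98017358] [-0.15796711  0.36650823  0.84244051 -0.36195593]
top [[383.38358828   0.         279.70530752]
 [  0.         383.38358828 204.30813427]
 [  0.           0.           1.        ]] -0.006681995088430743 [0.43759484 0.0092026  1.27418712] [-0.05264835  0.03896312  0.71399459 -0.69708088]
{'t': 0.1, 'joint_pos': array([-1.20568237e+00,  9.17894614e-02,  1.23180011e+00,  2.41339588e-05,
        1.81979013e+00, -5.66921741e-02]), 'qvel': array([ 0.00023704, -0.00171511, -0.0029949 ,  0.00030203,  0.00035854,
        0.00051412]), 'joint_efforts': array([ 3.69922811e-03, -4.60219002e+01, -4.19217575e+01,  5.19121284e-05,
        1.06201516e-02,  1.61911674e-05]), 'ee_pos': array([ 0.24556776, -0.54717761,  0.23824083]), 'tool_rot': array([ 0.38462721,  0.59409876, -0.38386818,  0.59308835]), 'contact_force': array([ 0.55544616, -0.08149669,  0.27352847]), 'moment': array([ 0.00768686, -0.0220751 ,  0.01331471]), 'finger_gap': 1.00060306402984}
```

View pics/side0.png

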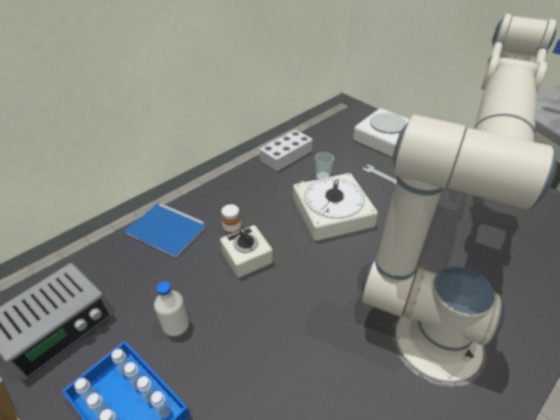

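View pics/top0.png

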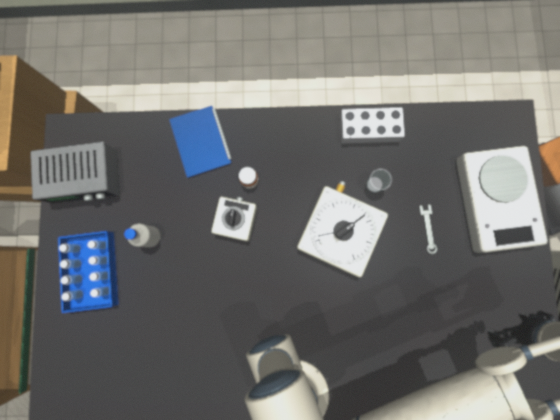

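The gauge is at about (343,231) in the top view and (335,200) in the side view. The setpoint box is to its left, at (234,219) in top. I'll enlarge the gauge in both views.

Run:
```python
import cv2,numpy as np
a=cv2.imread('pics/top0.png')[180:285,293:393];b=cv2.imread('pics/side0.png')[165:245,285:385]
a=cv2.resize(a,(400,420),interpolation=cv2.INTER_CUBIC);b=cv2.resize(b,(400,320),interpolation=cv2.INTER_CUBIC)
b=cv2.copyMakeBorder(b,0,100,0,0,0);cv2.imwrite('pics/crop0.png',np.hstack([a,b]))
```

```text
(no output)
```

View pics/crop0.png

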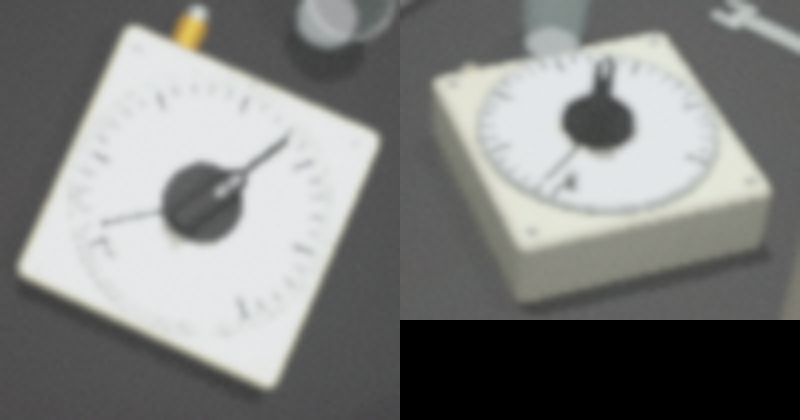

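Top crop: knob disc at (203,203), pointer tip at (289,135), stop post near (105,248). Side crop: disc at (600,122), stop at (570,183). In the top view the pointer points to the upper right, and home is at the lower left.

Run:
```python
from h import *
t=load('top0.png');s=load('side0.png')
T=lambda x,y:(293+x/4-.375,180+y/4-.375); S=lambda x,y:(285+(x-400)/4-.375,165+y/4-.375)
for n,a,b in(('disc',(203,203),(600,122)),('stop',(105,246),(571,180)),):
    print(n,tri(ray(t,*T(*a)),ray(s,*S(*b))))
k=atz(t,*T(203,203),.083);tip=atz(t,*T(289,135),.082);st=atz(t,*T(105,246),.09)
print(k,atz(s,*S(600,122),.084),tip,st,np.hypot(*(tip-k)[:2]),np.hypot(*(st-k)[:2]))
cs=np.array([atz(t,*T(*p),.07) for p in((133,28),(380,136),(272,388),(20,268))]);print(cs,cs.mean(0))
print('corner edges deg',[np.degrees(np.arctan2(*(cs[(i+1)%4]-cs[i])[[1,0]])) for i in range(4)],[np.linalg.norm(cs[(i+1)%4]-cs[i]) for i in range(4)])
ang=lambda d:np.degrees(np.arctan2(d[1],d[0]))
print('tip ang',ang(tip-k),'stop ang',ang(st-k))
print('set knob',atz(t,234,218,.1),'beaker',atz(t,377,183,.05))
```

```text
disc (array([ 0.50723643, -0.16519732,  0.07888481]), [np.float64(0.00022635472931885136), np.float64(0.00022635472931877842)])
stop (array([ 0.47409199, -0.08879045,  0.08484938]), [np.float64(0.0017079385549152307), np.float64(0.001707938554915122)])
[ 0.50682328 -0.1647416   0.083     ] [ 0.50385448 -0.16034362  0.084     ] [ 0.55814278 -0.23394132  0.082     ] [ 0.47524257 -0.0872791   0.09      ] 0.08615272304068537 0.08365273990756032
[[ 0.64785323 -0.11728913  0.07      ]
 [ 0.55679363 -0.30752725  0.07      ]
 [ 0.36398183 -0.21338906  0.07      ]
 [ 0.46034165 -0.02212571  0.07      ]] [ 0.50724258 -0.16508279  0.07      ]
corner edges deg [np.float64(-115.57862798388554), np.float64(153.9765782451632), np.float64(63.26071449539114), np.float64(-26.908107616046642)] [np.float64(0.21090849384900293), np.float64(0.21456557270742932), np.float64(0.2141655547445771), np.float64(0.21027759497182422)]
tip ang -53.438838220893935 stop ang 112.18024837940844
set knob [0.55198467 0.17209294 0.1       ] beaker [ 0.65889512 -0.28450196  0.05      ]
```

Run:
```python
from h import *
s=bot.sense();r=R.from_quat(s['tool_rot']);print(r.as_matrix().round(3))
z=r.as_matrix()[:,2];yaw=np.arctan2(z[1],z[0]);print('zyaw',np.degrees(yaw),'j1',np.degrees(s['joint_pos'][0]))
# target position in tool frame
print('to above grip mm',r.inv().apply(np.array([.5065,-.1645,.2])-s['ee_pos'])*1000)
```

```text
[[-0.001  0.912  0.409]
 [ 0.002  0.409 -0.912]
 [-1.     0.    -0.002]]
zyaw -65.83194293949958 j1 -69.08051116900758
to above grip mm [  38.72195854  394.73006242 -242.23735717]
```

Emit:
carry_out(moves=[{"ty":39.5,"tz":-24.2,"hand":1},{"ty":39.5,"tz":-24.2,"hand":1},{"ty":39.5,"tz":-24.2,"hand":1},{"ty":39.5,"tz":-24.2,"hand":1},{"ty":39.5,"tz":-24.2,"hand":1},{"ty":39.5,"tz":-24.2,"hand":1},{"ty":39.5,"tz":-24.2,"hand":1},{"ty":39.5,"tz":-24.2,"hand":1},{"ty":39.5,"tz":-24.2,"hand":1},{"ty":39.5,"tz":-24.2,"hand":1}])

```text
invalid input at $.moves[0]: expected keys tx, ty, tz, wx, wy, wz, hand
```

Emit:
carry_out(moves=[{"wx":0.17},{"wx":0.17},{"wx":0.17},{"wx":0.17},{"wx":0.17},{"wx":0.17},{"wx":0.17},{"wx":0.165},{"tx":0},{"tx":0}])

```text
invalid input at $.moves[0]: expected keys tx, ty, tz, wx, wy, wz, hand
```

Run:
```python
from h import *
s=bot.sense();r=R.from_quat(s['tool_rot']);z=r.as_matrix()[:,2]
print(s['t'],s['ee_pos'],np.degrees(np.arctan2(z[1],z[0])),s['joint_pos'],s['contact_force'],s['moment'])
print('err to axis, tool mm',r.inv().apply(np.array([.507,-.1648,.1])-s['ee_pos'])*1000)
a=snap('top','t1.png')['color'];b=snap('side','s1.png')['color']
a=cv2.resize(a[160:300,270:410],(400,400),interpolation=2);b=cv2.resize(b[120:260,270:410],(400,400),interpolation=2)
cv2.imwrite('pics/crop1.png',np.hstack([a,b])[:,:,::-1])
```

```text
0.1 [ 0.24556776 -0.54717761  0.23824083] -65.83194293949958 [-1.20568237e+00  9.17894614e-02  1.23180011e+00  2.41339588e-05
  1.81979013e+00 -5.66921741e-02] [ 0.55544616 -0.08149669  0.27352847] [ 0.00768686 -0.0220751   0.01331471]
err to axis, tool mm [ 138.72098744  395.05095042 -241.58066068]
```

View pics/crop1.png

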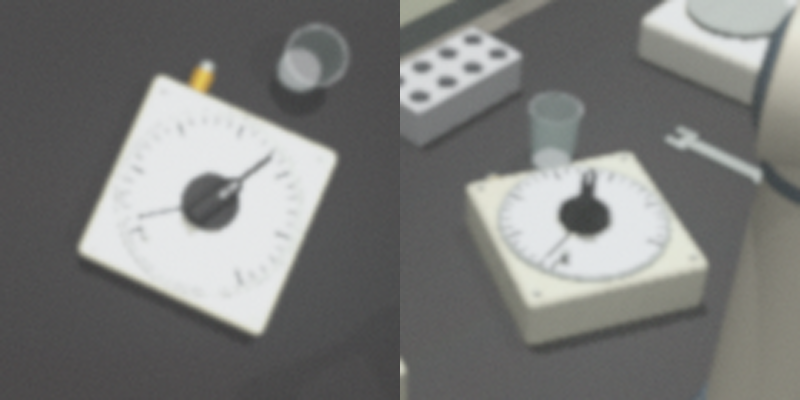

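The move was refused because every row needs all its keys, so the view hasn't changed. I'll resend it with complete rows.

Emit:
carry_out(moves=[{"tx":0,"ty":39.5,"tz":-24.2,"wx":0,"wy":0,"wz":0,"hand":1},{"tx":0,"ty":39.5,"tz":-24.2,"wx":0,"wy":0,"wz":0,"hand":1},{"tx":0,"ty":39.5,"tz":-24.2,"wx":0,"wy":0,"wz":0,"hand":1},{"tx":0,"ty":39.5,"tz":-24.2,"wx":0,"wy":0,"wz":0,"hand":1},{"tx":0,"ty":39.5,"tz":-24.2,"wx":0,"wy":0,"wz":0,"hand":1},{"tx":0,"ty":39.5,"tz":-24.2,"wx":0,"wy":0,"wz":0,"hand":1},{"tx":0,"ty":39.5,"tz":-24.2,"wx":0,"wy":0,"wz":0,"hand":1},{"tx":0,"ty":39.5,"tz":-24.2,"wx":0,"wy":0,"wz":0,"hand":1},{"tx":0,"ty":39.5,"tz":-24.2,"wx":0,"wy":0,"wz":0,"hand":1},{"tx":0,"ty":39.5,"tz":-24.2,"wx":0,"wy":0,"wz":0,"hand":1}])

```text
t: 1.45
ee_pos: [0.5076, -0.1635, 0.2392]
tool_rot: [0.384, 0.594, -0.384, 0.594]
contact_force: [0.7, -0.3, 0.0]
finger_gap: 1.006
```

Emit:
carry_out(moves=[{"tx":0,"ty":0,"tz":0,"wx":0.17,"wy":0,"wz":0,"hand":1},{"tx":0,"ty":0,"tz":0,"wx":0.17,"wy":0,"wz":0,"hand":1},{"tx":0,"ty":0,"tz":0,"wx":0.17,"wy":0,"wz":0,"hand":1},{"tx":0,"ty":0,"tz":0,"wx":0.17,"wy":0,"wz":0,"hand":1},{"tx":0,"ty":0,"tz":0,"wx":0.17,"wy":0,"wz":0,"hand":1},{"tx":0,"ty":0,"tz":0,"wx":0.17,"wy":0,"wz":0,"hand":1},{"tx":0,"ty":0,"tz":0,"wx":0.17,"wy":0,"wz":0,"hand":1},{"tx":0,"ty":0,"tz":0,"wx":0.165,"wy":0,"wz":0,"hand":1},{"tx":0,"ty":0,"tz":0,"wx":0,"wy":0,"wz":0,"hand":1},{"tx":0,"ty":0,"tz":0,"wx":0,"wy":0,"wz":0,"hand":1}])

```text
t: 2.7
ee_pos: [0.5069, -0.1649, 0.2392]
tool_rot: [-0.671, -0.223, 0.671, -0.223]
contact_force: [0.0, -1.0, -0.2]
finger_gap: 0.997
```

Run:
```python
from h import *
s=bot.sense();r=R.from_quat(s['tool_rot']);z=r.as_matrix()[:,2]
print(s['t'],s['ee_pos'],np.degrees(np.arctan2(z[1],z[0])),s['joint_pos'],s['contact_force'],s['moment'])
print('err to axis, tool mm',r.inv().apply(np.array([.507,-.1648,.1])-s['ee_pos'])*1000)
a=snap('top','t1.png')['color'];b=snap('side','s1.png')['color']
a=cv2.resize(a[160:300,270:410],(400,400),interpolation=2);b=cv2.resize(b[120:260,270:410],(400,400),interpolation=2)
cv2.imwrite('pics/crop2.png',np.hstack([a,b])[:,:,::-1])
```

```text
2.7 [ 0.50688884 -0.16491251  0.23915791] -143.28920781816873 [-3.78358544e-01 -8.90415463e-02  1.41117120e+00 -1.89318577e-05
  1.81970598e+00  2.12250527e+00] [ 0.03972197 -0.97238573 -0.15571138] [-0.00036656  0.01212537  0.05562317]
err to axis, tool mm [ 1.39157883e+02  3.71297699e-03 -1.76266474e-01]
```

View pics/crop2.png

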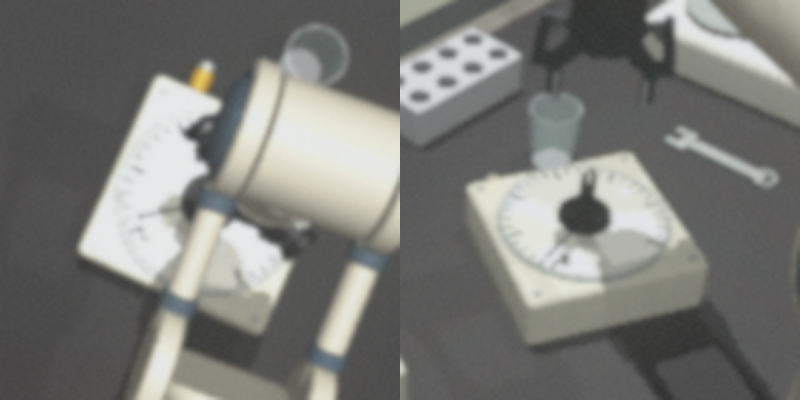

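The jaws are centred over the knob, squared to the bar and open. Going down and closing.

Emit:
carry_out(moves=[{"tx":20,"ty":0,"tz":0,"wx":0,"wy":0,"wz":0,"hand":1},{"tx":20,"ty":0,"tz":0,"wx":0,"wy":0,"wz":0,"hand":1},{"tx":20,"ty":0,"tz":0,"wx":0,"wy":0,"wz":0,"hand":1},{"tx":20,"ty":0,"tz":0,"wx":0,"wy":0,"wz":0,"hand":1},{"tx":20,"ty":0,"tz":0,"wx":0,"wy":0,"wz":0,"hand":1},{"tx":20,"ty":0,"tz":0,"wx":0,"wy":0,"wz":0,"hand":1},{"tx":10,"ty":0,"tz":0,"wx":0,"wy":0,"wz":0,"hand":1},{"tx":8,"ty":0,"tz":0,"wx":0,"wy":0,"wz":0,"hand":1},{"tx":0,"ty":0,"tz":0,"wx":0,"wy":0,"wz":0,"hand":1}])

```text
t: 3.92
ee_pos: [0.5069, -0.1649, 0.101]
tool_rot: [-0.671, -0.222, 0.672, -0.222]
contact_force: [1.0, -0.6, -0.0]
finger_gap: 1.0
```

Emit:
carry_out(grip_force=40, moves=[{"tx":0,"ty":0,"tz":0,"wx":0,"wy":0,"wz":0,"hand":0},{"tx":0,"ty":0,"tz":0,"wx":0,"wy":0,"wz":0,"hand":0},{"tx":0,"ty":0,"tz":0,"wx":0,"wy":0,"wz":0,"hand":0},{"tx":0,"ty":0,"tz":0,"wx":0,"wy":0,"wz":0,"hand":0},{"tx":0,"ty":0,"tz":0,"wx":0,"wy":0,"wz":0,"hand":0},{"tx":0,"ty":0,"tz":0,"wx":0,"wy":0,"wz":0,"hand":0},{"tx":0,"ty":0,"tz":0,"wx":0,"wy":0,"wz":0,"hand":0},{"tx":0,"ty":0,"tz":0,"wx":0,"wy":0,"wz":0,"hand":0}])

```text
t: 4.92
ee_pos: [0.5079, -0.1642, 0.1019]
tool_rot: [0.672, 0.222, -0.671, 0.222]
contact_force: [3.6, 4.9, 0.4]
finger_gap: 0.2
```

```bash
cat >> h.py <<'E'
def st():
    s=bot.sense();z=R.from_quat(s['tool_rot']).as_matrix()[:,2]
    print(s['t'],s['ee_pos'].round(4),'yaw',np.degrees(np.arctan2(z[1],z[0])).round(2),'F',s['contact_force'].round(1),'M',s['moment'].round(3),'gap',round(s['finger_gap'],3),'j6',s['joint_pos'][5])
E
python3 -c "from h import *;st()"
```

```text
4.925 [ 0.5079 -0.1642  0.1019] yaw -143.42 F [3.6 4.9 0.4] M [ 0.404 -0.458  0.037] gap 0.2 j6 2.125590620905184
```

Gap 0.20 is about 17 mm, so it is holding the 18 mm bar. The grip is about 1 mm off centre, so I'll correct that and turn anticlockwise.

Emit:
carry_out(moves=[{"tx":0,"ty":0,"tz":-1.5,"wx":0,"wy":0,"wz":0,"hand":0},{"tx":0,"ty":0,"tz":0,"wx":-0.12,"wy":0,"wz":0,"hand":0},{"tx":0,"ty":0,"tz":0,"wx":-0.12,"wy":0,"wz":0,"hand":0},{"tx":0,"ty":0,"tz":0,"wx":-0.12,"wy":0,"wz":0,"hand":0},{"tx":0,"ty":0,"tz":0,"wx":-0.12,"wy":0,"wz":0,"hand":0},{"tx":0,"ty":0,"tz":0,"wx":-0.12,"wy":0,"wz":0,"hand":0},{"tx":0,"ty":0,"tz":0,"wx":-0.12,"wy":0,"wz":0,"hand":0},{"tx":0,"ty":0,"tz":0,"wx":-0.12,"wy":0,"wz":0,"hand":0},{"tx":0,"ty":0,"tz":0,"wx":-0.12,"wy":0,"wz":0,"hand":0},{"tx":0,"ty":0,"tz":0,"wx":0,"wy":0,"wz":0,"hand":0}])

```text
t: 6.18
ee_pos: [0.5077, -0.1647, 0.1018]
tool_rot: [0.493, 0.506, -0.494, 0.506]
contact_force: [-3.1, -1.2, 5.1]
finger_gap: 0.203
```

```bash
python3 -c "from h import *;st()"
```

```text
6.175 [ 0.5077 -0.1647  0.1018] yaw -88.56 F [-3.1 -1.2  5.1] M [-0.355  0.576  0.119] gap 0.203 j6 1.1691183290170382
```

Emit:
carry_out(moves=[{"tx":0,"ty":0,"tz":0,"wx":-0.15,"wy":0,"wz":0,"hand":0},{"tx":0,"ty":0,"tz":0,"wx":-0.15,"wy":0,"wz":0,"hand":0},{"tx":0,"ty":0,"tz":0,"wx":-0.15,"wy":0,"wz":0,"hand":0},{"tx":0,"ty":0,"tz":0,"wx":-0.15,"wy":0,"wz":0,"hand":0},{"tx":0,"ty":0,"tz":0,"wx":-0.15,"wy":0,"wz":0,"hand":0},{"tx":0,"ty":0,"tz":0,"wx":-0.15,"wy":0,"wz":0,"hand":0},{"tx":0,"ty":0,"tz":0,"wx":-0.15,"wy":0,"wz":0,"hand":0},{"tx":0,"ty":0,"tz":0,"wx":-0.15,"wy":0,"wz":0,"hand":0},{"tx":0,"ty":0,"tz":0,"wx":-0.15,"wy":0,"wz":0,"hand":0},{"tx":0,"ty":0,"tz":0,"wx":-0.15,"wy":0,"wz":0,"hand":0}])

```text
t: 7.42
ee_pos: [0.5084, -0.1653, 0.1018]
tool_rot: [0.014, 0.706, -0.016, 0.707]
contact_force: [0.3, -3.5, 2.6]
finger_gap: 0.206
```

Emit:
carry_out(moves=[{"tx":0,"ty":0,"tz":0,"wx":-0.05,"wy":0,"wz":0,"hand":0},{"tx":0,"ty":0,"tz":0,"wx":-0.05,"wy":0,"wz":0,"hand":0},{"tx":0,"ty":0,"tz":0,"wx":-0.05,"wy":0,"wz":0,"hand":0},{"tx":0,"ty":0,"tz":0,"wx":-0.05,"wy":0,"wz":0,"hand":0},{"tx":0,"ty":0,"tz":0,"wx":0,"wy":0,"wz":0,"hand":0}])

```text
t: 8.05
ee_pos: [0.5086, -0.1653, 0.1019]
tool_rot: [-0.055, 0.705, 0.053, 0.706]
contact_force: [0.3, -5.3, 2.9]
finger_gap: 0.203
```

```bash
python3 -c "from h import *;st()"
```

```text
8.05 [ 0.5086 -0.1653  0.1019] yaw 8.75 F [ 0.3 -5.3  2.9] M [-0.771 -0.186 -0.027] gap 0.203 j6 -0.5294546393615964
```

152° turned, as commanded, with no stop torque yet. Now in small steps.

Emit:
carry_out(moves=[{"tx":0,"ty":0,"tz":0,"wx":-0.04,"wy":0,"wz":0,"hand":0},{"tx":0,"ty":0,"tz":0,"wx":-0.04,"wy":0,"wz":0,"hand":0},{"tx":0,"ty":0,"tz":0,"wx":-0.04,"wy":0,"wz":0,"hand":0},{"tx":0,"ty":0,"tz":0,"wx":0,"wy":0,"wz":0,"hand":0}])

```text
t: 8.55
ee_pos: [0.5087, -0.1653, 0.1018]
tool_rot: [-0.097, 0.7, 0.095, 0.701]
contact_force: [1.1, -5.3, 3.1]
finger_gap: 0.199
```

```bash
python3 -c "from h import *;st()"
```

```text
8.55 [ 0.5087 -0.1653  0.1018] yaw 15.62 F [ 1.1 -5.3  3.1] M [-0.795 -0.276  0.104] gap 0.199 j6 -0.6493620676485325
```

Emit:
carry_out(moves=[{"tx":0,"ty":0,"tz":0,"wx":-0.03,"wy":0,"wz":0,"hand":0},{"tx":0,"ty":0,"tz":0,"wx":-0.03,"wy":0,"wz":0,"hand":0},{"tx":0,"ty":0,"tz":0,"wx":0,"wy":0,"wz":0,"hand":0}])

```text
t: 8.93
ee_pos: [0.5087, -0.1652, 0.1019]
tool_rot: [-0.118, 0.697, 0.116, 0.698]
contact_force: [1.9, -6.3, 2.8]
finger_gap: 0.205
```

```bash
python3 -c "from h import *;st()"
```

```text
8.925 [ 0.5087 -0.1652  0.1019] yaw 19.05 F [ 1.9 -6.3  2.8] M [-0.733 -0.284  0.064] gap 0.205 j6 -0.7092509823334933
```

Emit:
carry_out(moves=[{"tx":0,"ty":0,"tz":0,"wx":-0.03,"wy":0,"wz":0,"hand":0},{"tx":0,"ty":0,"tz":0,"wx":-0.03,"wy":0,"wz":0,"hand":0},{"tx":0,"ty":0,"tz":0,"wx":0,"wy":0,"wz":0,"hand":0}])

```text
t: 9.3
ee_pos: [0.5085, -0.1648, 0.1019]
tool_rot: [-0.139, 0.693, 0.137, 0.694]
contact_force: [1.3, -5.5, 4.7]
finger_gap: 0.2
```

```bash
python3 -c "from h import *;st()"
```

```text
9.3 [ 0.5085 -0.1648  0.1019] yaw 22.51 F [ 1.3 -5.5  4.7] M [-0.735 -0.216 -1.341] gap 0.2 j6 -0.7694881999462521
```

Emit:
carry_out(moves=[{"tx":0,"ty":0,"tz":0,"wx":-0.03,"wy":0,"wz":0,"hand":0},{"tx":0,"ty":0,"tz":0,"wx":0,"wy":0,"wz":0,"hand":0}])

```text
t: 9.55
ee_pos: [0.5085, -0.1649, 0.1019]
tool_rot: [-0.148, 0.691, 0.147, 0.692]
contact_force: [2.1, -5.3, 4.9]
finger_gap: 0.206
```

Run:
```python
from h import *;st()
a=snap('top','t3.png')['color'];b=snap('side','s3.png')['color']
a=cv2.resize(a[160:300,270:410],(400,400),interpolation=2);b=cv2.resize(b[160:250,285:375],(400,400),interpolation=2)
cv2.imwrite('pics/crop3.png',np.hstack([a,b])[:,:,::-1])
```

```text
9.55 [ 0.5085 -0.1649  0.1019] yaw 24.15 F [ 2.1 -5.3  4.9] M [-0.56  -0.18  -2.293] gap 0.206 j6 -0.7982372011421407
```

View pics/crop3.png

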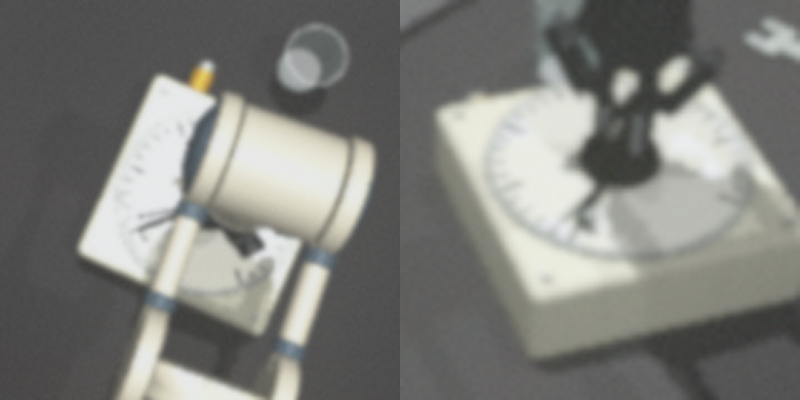

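The moment jumped to −2.3 N m, and the side view shows the pointer against the post at about (585,215) in the crop. So it is at the stop. I'll ease the twist a little, still pressing home, then let go and rise.

Emit:
carry_out(moves=[{"tx":0,"ty":0,"tz":0,"wx":0.03,"wy":0,"wz":0,"hand":0},{"tx":0,"ty":0,"tz":0,"wx":0,"wy":0,"wz":0,"hand":0},{"tx":0,"ty":0,"tz":0,"wx":0,"wy":0,"wz":0,"hand":1},{"tx":0,"ty":0,"tz":0,"wx":0,"wy":0,"wz":0,"hand":1},{"tx":0,"ty":0,"tz":0,"wx":0,"wy":0,"wz":0,"hand":1},{"tx":0,"ty":0,"tz":0,"wx":0,"wy":0,"wz":0,"hand":1},{"tx":0,"ty":0,"tz":0,"wx":0,"wy":0,"wz":0,"hand":1},{"tx":0,"ty":0,"tz":0,"wx":0,"wy":0,"wz":0,"hand":1},{"tx":0,"ty":0,"tz":0,"wx":0,"wy":0,"wz":0,"hand":1}])

```text
t: 10.78
ee_pos: [0.5082, -0.164, 0.1013]
tool_rot: [-0.139, 0.693, 0.139, 0.693]
contact_force: [0.1, 0.2, 0.8]
finger_gap: 0.998
```

Emit:
carry_out(moves=[{"tx":-10,"ty":0,"tz":0,"wx":0,"wy":0,"wz":0,"hand":1},{"tx":-20,"ty":0,"tz":0,"wx":0,"wy":0,"wz":0,"hand":1},{"tx":-20,"ty":0,"tz":0,"wx":0,"wy":0,"wz":0,"hand":1},{"tx":-20,"ty":0,"tz":0,"wx":0,"wy":0,"wz":0,"hand":1},{"tx":-20,"ty":0,"tz":0,"wx":0,"wy":0,"wz":0,"hand":1},{"tx":-20,"ty":0,"tz":0,"wx":0,"wy":0,"wz":0,"hand":1},{"tx":-20,"ty":0,"tz":0,"wx":0,"wy":0,"wz":0,"hand":1},{"tx":-10,"ty":0,"tz":0,"wx":0,"wy":0,"wz":0,"hand":1}])

```text
t: 11.78
ee_pos: [0.5085, -0.1641, 0.2432]
tool_rot: [-0.139, 0.693, 0.139, 0.694]
contact_force: [0.2, -0.3, -0.1]
finger_gap: 0.998
```

```bash
python3 -c "from h import *;st();s=bot.sense();print(R.from_quat(s['tool_rot']).inv().apply(np.array([.26,-.5,.24])-s['ee_pos'])*1000)"
```

```text
11.775 [ 0.5085 -0.1641  0.2432] yaw 22.69 F [ 0.2 -0.3 -0.1] M [ 0.015  0.027 -0.045] gap 0.998 j6 -0.7719545430981002
[   3.00888493 -214.01821955 -358.80033074]
```

Released cleanly. Moving back toward the start so the dial is in clear view.

Emit:
carry_out(moves=[{"tx":0,"ty":-21.4,"tz":-35.8,"wx":0,"wy":0,"wz":0,"hand":1},{"tx":0,"ty":-21.4,"tz":-35.8,"wx":0,"wy":0,"wz":0,"hand":1},{"tx":0,"ty":-21.4,"tz":-35.8,"wx":0,"wy":0,"wz":0,"hand":1},{"tx":0,"ty":-21.4,"tz":-35.8,"wx":0,"wy":0,"wz":0,"hand":1},{"tx":0,"ty":-21.4,"tz":-35.8,"wx":0,"wy":0,"wz":0,"hand":1},{"tx":0,"ty":-21.4,"tz":-35.8,"wx":0,"wy":0,"wz":0,"hand":1},{"tx":0,"ty":-21.4,"tz":-35.8,"wx":0,"wy":0,"wz":0,"hand":1},{"tx":0,"ty":-21.4,"tz":-35.8,"wx":0,"wy":0,"wz":0,"hand":1},{"tx":0,"ty":-21.4,"tz":-35.8,"wx":0,"wy":0,"wz":0,"hand":1},{"tx":0,"ty":0,"tz":0,"wx":0,"wy":0,"wz":0,"hand":1}])

```text
t: 13.02
ee_pos: [0.2833, -0.4676, 0.2404]
tool_rot: [-0.137, 0.694, 0.138, 0.693]
contact_force: [0.9, 0.8, -0.0]
finger_gap: 0.999
```

Run:
```python
from h import *;st()
A=snap('top','t4.png')['color'];b=snap('side','s4.png')['color']
a=cv2.resize(A[180:280,293:393],(400,400),interpolation=2);b=cv2.resize(b[160:250,285:375],(400,400),interpolation=2)
cv2.imwrite('pics/crop4.png',np.hstack([a,b])[:,:,::-1])
d=cv2.absdiff(cv2.GaussianBlur(A,(5,5),0),cv2.GaussianBlur(load('top0.png')['color'],(5,5),0)).max(2)
for n,(u0,u1,v0,v1) in dict(box=(205,260,190,245),jar=(236,262,162,192),beaker=(362,396,165,198),spanner=(415,442,200,258),bottle=(120,165,215,255)).items(): print(n,d[v0:v1,u0:u1].max())
```

```text
13.025 [ 0.2833 -0.4676  0.2404] yaw 22.47 F [ 0.9  0.8 -0. ] M [0.003 0.024 0.055] gap 0.999 j6 -1.4802313830666831
box 2
jar 2
beaker 2
spanner 2
bottle 2
```

View pics/crop4.png

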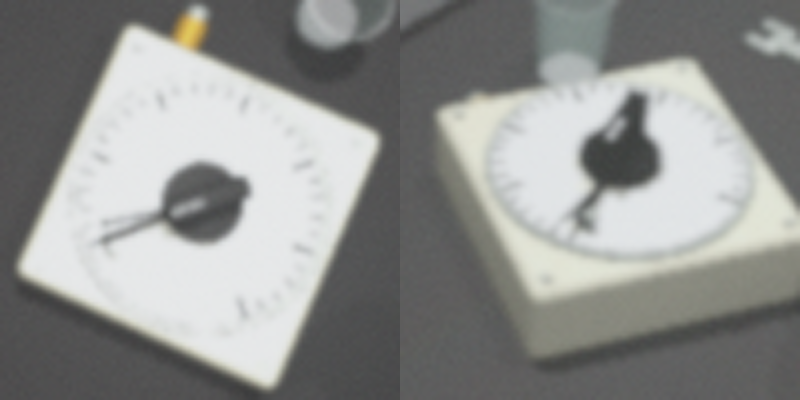

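The pointer now lies against the post, at (103,241) in the top crop and (585,220) in the side crop. The other items show no change from the first picture, so I'm handing in.

```bash
python3 -c "from rig import bot;print(bot.job_done())"
```

```text
the job is handed in; nothing more can be done
None
```

I turned the reset knob anticlockwise about 163–165° in a single grasp, until its peak pointer met the zero stop. I then let go and backed the arm away, and handed the job in at about 13 s.

- **At the stop:** the twisting moment jumped from about 0.1 to 2.3 N m at the expected angle. The final top and side pictures show the pointer lying against the post.
- **Other items:** the top pictures from before and after show no visible change around the setpoint box, jar, beaker, spanner or washbottle.
- **Forces:** the highest wrist force I read was about 8 N, against the 120 N limit, and the tool was free of contact at the end.
- **Disagreements:** the first move calls were refused because their rows were incomplete, and nothing moved. My first picture-based estimates were off in places: the disc and post heights came out about 5 mm low and the knob centre about 2 mm out. The grip took up the centre error without trouble.

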